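# Press the release tab and push the case lid fully open

## Task

Open the black instrument case that has the steel release tab on its front, using only the fingertips: press the tab down until the lid springs up, then push the lid gently all the way back to its stop, so that it stays open, and take the hand away. Leave the other case shut, and do not shift or pick up any of the loose things around.

Things in the scene. Friction and masses are not known exactly. Their poses are not given: they have to be found in the camera images.
- sprung_case: The case to open: flat black plastic case fixed to the worktop, 103 mm deep (x), 150 wide (y), 32 high (base 20, lid 12). Unlike the other case it has a steel release tab sticking out 45 mm at the middle of its front. Origin at the centre of its underside; +x points from the front (tab) to the back (hinge), z up. It may be the left or the right case.
- tab_press (a point): The spot to press: middle of the top face of the tab's level ear, at rest 84 mm in front of the case's origin and 20.5 mm above the worktop. The ear is 44 mm wide (case y), reaches from 60 to 94 mm in front of the origin, is 3 mm thick and free below. The point moves with the tab.
- release_tab (a joint): Tab angle, rad: 0 at rest, grows as the ear is pressed down, stop at 0.38. It rocks about a pivot 58 mm in front of the case's origin, 14.5 mm up, and springs back. At about 0.25 (press spot 7 mm lower) its hook, 4 mm over the lid's front edge, frees the lid. Pressing takes 1.5 N at first, about 3 to 6 N at the release.
- sprung_case_lid (a joint): Lid angle, rad: 0 shut, grows as it opens, stop at 1.92 (leaning back past upright). Once freed, a wire spring raises it to about 1.0 within 1.5 s and no farther; there it stays. A light push (below 1 N at its front edge) swings it on; the hinge is a little stiff, so it then stays where it is left.
- lid_edge (a point): Middle of the front edge of the sprung case's lid, 100 mm from the hinge line: when shut 48.5 mm in front of the case's origin and 26 mm up. Moves with the lid: at 1.0 rad about 107 mm up, the inside of the lid facing the front of the case; at 1.92 rad about 112 mm up and 91 mm behind the origin.
- lid_hinge (a point): Middle of that lid's hinge line, 51.5 mm behind the case's origin and 20 mm up; the line runs along the case's y axis.
- plain_case: The other case, to be left shut: the same black case, 103 x 150 x 32 mm, fixed to the worktop, but with no steel tab on its front. Origin and axes as for the sprung case.
- plain_case_lid (a joint): Angle of the other case's lid, rad: 0 shut, growing as it opens.
- collet_1_mid (a point): A steel spring collet, 33 mm across and 40 mm high, standing loose on the worktop between the two cases. Point at its centre, half-way up.
- setup_block_1_mid (a point): A loose steel setup block, 76 x 51 x 25 mm high, with holes, lying between the cases near their backs. Point at its centre, half-way up.
- hex_key_1_mid (a point): A loose bent hexagon key, 104 x 36 mm, 8 mm thick, lying near the front edge of the worktop. Point at its centre, half-way up.
- edge_finder_mid (a point): A loose steel pin 53 mm long and 12 mm thick (edge finder), lying near the front edge. Point at its centre, half-way up.
- parallel_1_mid (a point): A loose ground steel bar 150 x 10 mm and 22 mm high, lying near the front edge on the right. Point at its centre, half-way up.

How it is judged (in metres and radians):
On the way, in this order (a step that is already met when the one before it is completed fails the run):
1. the fingers press the release tab down (value of joint release_tab above 0.17 rad and contact force between the fingers and release_tab above 0.5 N), for 0.04 s.
2. the lid has sprung up (value of joint sprung_case_lid above 0.7 rad), for 0.1 s.
3. the fingers push the lid on (value of joint sprung_case_lid above 1.2 rad and contact force between the fingers and sprung_case_lid above 0.05 N), for 0.04 s.
At the end, for the whole second after the job is handed in: The sprung case's lid stands at rest within 0.14 rad (8 degrees) of its fully open stop at 1.92 rad, its tab has sprung back (below 0.08 rad), and the other case's lid is shut (below 0.1 rad) (value of joint sprung_case_lid above 1.78 rad and velocity of joint sprung_case_lid below 0.1 rad/s and value of joint release_tab below 0.08 rad and value of joint plain_case_lid below 0.1 rad); the robot touches nothing.
It fails at once if the other case is opened (lid above 0.2 rad) (value of joint plain_case_lid above 0.2 rad).
It fails at once if the lid or the tab is forced with more than 40 N (contact force between the fingers and sprung_case_lid above 40 N or contact force between the fingers and release_tab above 40 N).
It fails at once if a loose thing is lifted, carried or shifted by more than 25 mm (distance of any of collet_1_mid, setup_block_1_mid, hex_key_1_mid, edge_finder_mid, parallel_1_mid from where it was at the start of the episode above 0.025 m).
It also fails if it takes over 45 s, if anything falls off the work surface, if the arm or the gripper's body presses on something with over 40 N, if the wrist force passes 120 N, or if a joint passes its speed limit or range.

## Robot

A 6-joint arm with a two-finger parallel gripper is mounted at the origin on a cart in front of the work surface, level with it; the furniture and walls round the work are solid. World frame = base frame: x ahead of the robot, y to its left, z up, the work surface at z = 0. Lengths are in mm, angles in degrees, forces in N, time in s.
With the tool pointing down it reaches from about 250 to 775 mm from the base axis. Payload 4 kg.
Tool frame: the origin (TCP) lies between the finger pads; the fingertips stand 19 mm ahead of it and the grasp point (between the pads) is the TCP; z points along the fingers, y is the line along which they close (so a half turn about z gives the same grasp; the last joint's range is limited). The gripper opens to 85 mm and grips with 20 to 120 N. Pads are 22 mm wide; open, the fingers measure 114 mm over their backs; the gripper's body (76 mm by 85 mm) begins 54 mm behind the grasp point. The pads swing forward as they close: fully open they stand 13 mm farther back than shut.
Start: joints at [63.363, 4.996, 78.535, -0, 96.463, -5.907], TCP at [194.686, 514.406, 250.341] pointing down, gripper open.
Joint ranges: [-177.83, 177.83], [-43.37, 116.18], [15.69, 146.23], [-61.86, 241.86], [9.47, 152.12], [-147.06, 147.06]. Speed limits (degrees/s): [159.86, 159.86, 180, 180, 180, 180].

## Interface

Orientations are given as a 3x3 rotation matrix whose columns are the frame's x, y, z axes.
In Python, from workcell import robot gives the robot as it stands.
- The arm moves only by the shell command python3 -m creep 'ROWS' [OPENING] [FORCE]. ROWS is JSON, a list of rows, each an object with "offset": the shift along the world's x, y, z in cm, a list of three; "angular": the turn, a rotation vector about the world's x, y, z in degrees, a list of three. A call has 1 to 8 rows; each row shifts and turns the commanded pose from where the row before left it; what a row does not reach is not made up. A row lasts 1/12 s, in which the tool goes at most 41.7 mm and 7.16 degrees, less where a joint would pass 70% of its speed; a pose out of reach is approached as far as the arm can. A call with a gripper value outside its range is refused whole. OPENING is the opening, from 0 (shut) to 1 (fully open), set as the call begins (- or left out, the last holds). The fingers move at their own pace and stop on an object; FORCE is the grip in N (left out, the last holds). Time passes only in rows, so rows that do not move let the fingers close. It gives the time, the measured TCP pose, the force, the opening and the grip force at its end, in the units of the state.
- robot.read_state(): the state, without advancing time (a new reading comes with each control period).
- robot.capture(name): name is "side" or "top" or "wrist"; returns a dict with "image" (420x560x3 uint8, blue, green, red), "depth" (420x560 float32, mm along the optical axis (not along the pixel's ray), 0 where there is no reading), "fx", "fy", "cx", "cy" (pixels), "distortion" ([k1, k2, p1, p2, k3] as OpenCV has them; the pictures are not rectified), "rvec" (rotation vector, rad) and "tvec" (3), from world to camera coordinates, as OpenCV has them; the wrist camera has in their place "mount" (4x4, takes a point from camera to tool coordinates, whose origin is the TCP and whose axes are the flange's). Camera axes: x right, y down, z forward; pixel columns grow to the right and rows downward; lengths in mm; the calibration is good to about 2 mm. A picture is of the moment at which its call begins: read the wrist's pose just before it.
- robot.hand_in(): hands the job in; it is judged then, once.
Trained networks look in a picture, given as the dict that the camera call returned (one of the last four; its "shot" number tells which), for a name from the list of things; names that differ only in an ending like _2 or _b are one class to them, and where a whole thing is asked for, a point or a joint stands for the part that bears it (a point fixed in the world has none). Each returns a list of dicts, best first, with "score" (0 to 1); they miss things now and then, are a little off and sometimes report something else, mostly with a low value. They report only what shows in the picture. A call takes as long as a camera call.
- robot.outline_of(picture, name): "pixels" (420x560 bool, what is visible of it) and "extent" ([left, top, right, bottom] in pixels, round what is visible of it).
- robot.pinpoint(picture, name): "at" ([column, row] in pixels: a listed point, or the origin of a listed thing).
The state is a dict: "time": time; "joints": joint angles; "joint_velocities": joint speeds; "effort": joint torques, N m; "tcp_pos": TCP position; "orientation": TCP orientation; "contact_force": force on the tool from outside, world axes, zero at the start; "torque": the same for the moment, N m; "width": finger opening in mm; "grasp_force": force on a finger pad.
Only numpy, scipy, OpenCV 4.12 (cv2) and the standard library are available. Lean on these libraries where they do the work, as an engineer would, in place of code of your own. Each camera call takes 0.05 s, during which the arm holds its last target. There are 200 camera calls.

## Working session

There is one attempt and no reset: what is moved stays moved. The work goes in short steps, Python scripts to look and compute and a shell command to move; the robot and the scene stay as the last step left them, time stands still between calls to the robot, and variables do not carry over. Pictures are saved under pics/ and viewed, at most 10 in all, crops included, and the job is handed in when it is done.

```bash
mkdir -p pics; cat > h.py <<'E'
import numpy as np, cv2
from workcell import robot
def world(p,uv,z=None):
    K=np.array([[p['fx'],0,p['cx']],[0,p['fy'],p['cy']],[0,0,1.]])
    n=cv2.undistortPoints(np.array([[uv]],float),K,np.array(p['distortion'],float))[0,0]
    R=cv2.Rodrigues(np.array(p['rvec'],float))[0];t=np.array(p['tvec'],float).ravel()
    c=-R.T@t; d=R.T@np.array([n[0],n[1],1.])
    if z is None:
        D=p['depth'][int(round(uv[1])),int(round(uv[0]))]; return c+d*D
    return c+d*(z-c[2])/d[2]
E
python3 - <<'E'
from h import *
np.set_printoptions(precision=1,suppress=True)
for cam in ("top","side"):
    p=robot.capture(cam); cv2.imwrite(f'pics/{cam}0.png',p['image'])
    for n,z in (("tab_press",20.5),("lid_edge",26),("lid_hinge",20),("sprung_case",0),("plain_case",0),("collet_1_mid",20),("setup_block_1_mid",12.5),("hex_key_1_mid",4),("edge_finder_mid",6),("parallel_1_mid",11)):
        for r in robot.pinpoint(p,n)[:2]:
            print(cam,n,round(r['score'],2),np.array(r['at']),world(p,r['at'],z),world(p,r['at']))
    o=robot.outline_of(p,"release_tab")
    for r in o[:2]: print(r['score'],r['extent'])
s=robot.read_state();print(s['time'],s['tcp_pos'],np.array(s['orientation']))
E
```

```text
top tab_press 0.76 [192.4 193.8] [499.  159.7  20.5] [499.1 159.9  19.6]
top lid_edge 0.61 [185.5 178. ] [531.2 175.2  26. ] [529.1 173.1  36.7]
top lid_hinge 0.68 [177.7 132.9] [630.3 199.5  20. ] [627.2 197.1  31. ]
top sprung_case 0.93 [188.  156.7] [583.2 177.7   0. ] [575.7 171.6  31.4]
top plain_case 0.65 [348.  184.7] [ 531.1 -168.2    0. ] [ 524.4 -163.4   35.7]
top plain_case 0.4 [187.2 154.8] [587.4 179.8   0. ] [579.8 173.6  31.4]
top collet_1_mid 0.65 [274.3 182.4] [527.9 -10.8  20. ] [527.7 -10.8  21.2]
top setup_block_1_mid 0.78 [273.  131.6] [640.3  -4.6  12.5] [636.   -4.9  27.2]
top hex_key_1_mid 0.5 [204.8 256.9] [369.2 129.8   4. ] [369.3 130.3   0.3]
top edge_finder_mid 0.58 [369.  269.5] [ 351.8 -212.8    6. ] [ 351.4 -209.9   22.7]
top edge_finder_mid 0.52 [283.9 251.2] [385.7 -34.7   6. ] [385.4 -34.7  12.4]
top parallel_1_mid 0.71 [370.5 267.2] [ 356.5 -215.1   11. ] [ 356.3 -213.8   18.1]
0.94 [180.5, 169.2, 200.9, 200.1]
side tab_press 0.73 [281.1 221.1] [525.9  -4.4  20.5] [516.6 -25.   38.7]
side tab_press 0.67 [245.  182.9] [506.7 169.7  20.5] [506.1 167.
[... 286 characters left out ...]
558.3 133.1  34.6]
side plain_case 0.62 [317.9 276.5] [ 530.5 -171.     0. ] [ 516.1 -195.4   28.9]
side collet_1_mid 0.57 [285.6 222. ] [533.9 -10.8  20. ] [524.4 -31.1  38.1]
side setup_block_1_mid 0.66 [323.1 208.4] [637.9   7.   12.5] [628.3  -9.1  26.6]
side hex_key_1_mid 0.43 [194.3 215.2] [360.7 117.3   4. ] [361.6 121.9   0.5]
side edge_finder_mid 0.67 [223.8 253. ] [380.9 -34.9   6. ] [378.8 -42.9  13.5]
side edge_finder_mid 0.19 [319.2 275.4] [ 531.2 -174.5    6. ] [ 518.1 -196.6   32.1]
side parallel_1_mid 0.63 [240.1 315.5] [ 353.  -208.3   11. ] [ 350.2 -217.7   22.8]
0.66 [238.1, 172.2, 258.6, 191.4]
1.2 [194.7 514.4 250.3] [[-0.9  0.4  0. ]
 [ 0.4  0.9  0. ]
 [-0.   0.  -1. ]]
```

```bash
python3 - <<'E'
from h import *
np.set_printoptions(precision=2,suppress=True)
p=robot.capture("top")
print(robot.read_state()['orientation'])
for n,z in (("sprung_case",32),("release_tab",20.5)):
    r=robot.outline_of(p,n)[0]; m=r['pixels']
    v,u=np.nonzero(m); W=np.array([world(p,(a,b)) for a,b in zip(u,v)])
    k=np.abs(W[:,2]-z)<4; q=np.array([world(p,(a,b),z)[:2] for a,b in zip(u[k],v[k])])
    print(n,k.sum(),len(k),cv2.minAreaRect(q.astype(np.float32)),q.mean(0),np.median(W[k,2]))
E
```

```text
[[-0.94  0.35 -0.  ]
 [ 0.35  0.94  0.  ]
 [ 0.    0.   -1.  ]]
sprung_case 3170 3931 ((577.979736328125, 182.63143920898438), (109.78285217285156, 150.6644287109375), 16.631206512451172) [581.04 183.42] 32.57168827579062
release_tab 316 434 ((510.630615234375, 161.34835815429688), (36.82508087158203, 42.31071472167969), 17.294925689697266) [510.43 161.05] 20.876305500270746
```

View pics/top0.png

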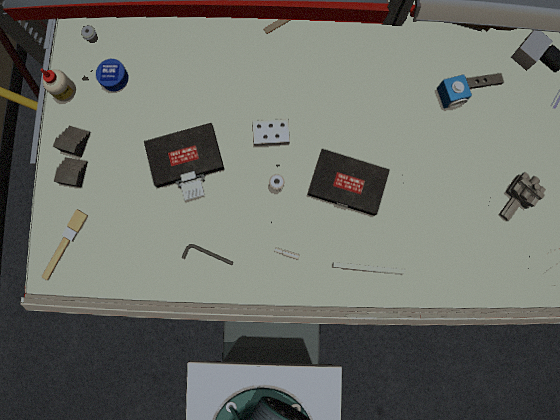

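View pics/side0.png

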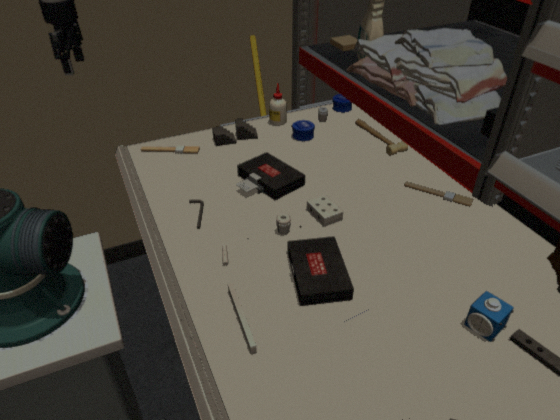

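```bash
python3 -m creep '[{"offset":[2.2,-2.53,0],"angular":[0,0,5.3]},{"offset":[2.2,-2.53,0],"angular":[0,0,5.3]},{"offset":[2.2,-2.53,0],"angular":[0,0,5.3]},{"offset":[2.2,-2.53,0],"angular":[0,0,5.3]},{"offset":[2.2,-2.53,0],"angular":[0,0,5.3]},{"offset":[2.2,-2.53,0],"angular":[0,0,5.3]},{"offset":[2.2,-2.53,0],"angular":[0,0,5.3]}]' 0 20
python3 -m creep '[{"offset":[2.2,-2.53,-2],"angular":[0,0,0]},{"offset":[2.2,-2.53,-2],"angular":[0,0,0]},{"offset":[2.2,-2.53,-2],"angular":[0,0,0]},{"offset":[2.2,-2.53,-2],"angular":[0,0,0]},{"offset":[2.2,-2.53,-2],"angular":[0,0,0]},{"offset":[2.2,-2.53,-2],"angular":[0,0,0]},{"offset":[2.2,-2.53,-2],"angular":[0,0,0]},{"offset":[0,0,0],"angular":[0,0,0]}]'
```

```text
time: 1.93
tcp_pos: [349.4, 336.0, 250.5]
orientation: [[-0.958, -0.286, 0.0], [-0.286, 0.958, 0.0], [-0.001, 0.0, -1.0]]
contact_force: [1.3, -0.4, -0.5]
width: 0.2
grasp_force: 0.0
time: 2.6
tcp_pos: [503.3, 155.2, 105.5]
orientation: [[-0.961, -0.276, -0.006], [-0.276, 0.961, -0.004], [0.007, -0.002, -1.0]]
contact_force: [-1.2, -0.2, 0.2]
width: -0.1
grasp_force: 0.0
```

```bash
python3 - <<'E'
from h import *
np.set_printoptions(precision=1,suppress=True)
s=robot.read_state(); p=robot.capture("wrist"); cv2.imwrite('pics/w1.png',p['image'])
T=np.eye(4);T[:3,:3]=s['orientation'];T[:3,3]=s['tcp_pos'];M=np.linalg.inv(T@np.array(p['mount']))
p['rvec']=cv2.Rodrigues(M[:3,:3])[0];p['tvec']=M[:3,3]
print(s['tcp_pos'])
for n,z in (("tab_press",20.5),("lid_edge",26),("lid_hinge",20),("sprung_case",0)):
    for r in robot.pinpoint(p,n)[:2]: print(n,r['score'],np.array(r['at']),world(p,r['at'],z),world(p,r['at']))
r=robot.outline_of(p,"release_tab")
if r:
    v,u=np.nonzero(r[0]['pixels']);W=np.array([world(p,(a,b)) for a,b in zip(u,v)])
    k=np.abs(W[:,2]-20.5)<2.5; print(r[0]['score'],k.sum(),len(k)); print(cv2.minAreaRect(W[k,:2].astype(np.float32)),W[k].mean(0))
E
```

```text
[503.3 155.2 105.5]
tab_press 0.7 [286.1 222.2] [498.7 160.3  20.5] [498.6 160.2  21. ]
lid_hinge 0.8 [286.9 367.7] [628.7 199.8  20. ] [493.8 155.  164. ]
0.75 2585 2828
((511.2379150390625, 163.4647216796875), (45.90557861328125, 43.8714714050293), 16.585922241210938) [505.6 162.2  20.3]
```

View pics/w1.png

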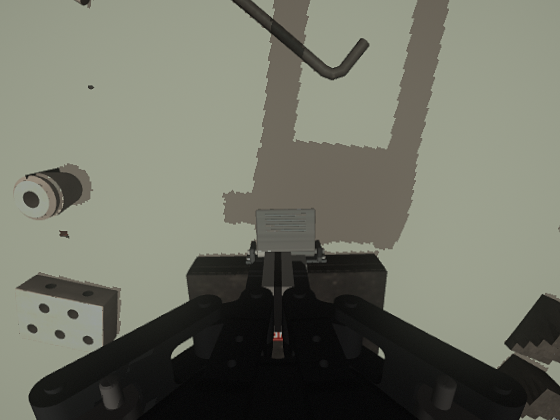

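```bash
python3 -m creep '[{"offset":[-0.2,0,-2],"angular":[0,0,0]},{"offset":[-0.1,0,-2],"angular":[0,0,0]},{"offset":[0,0,-2],"angular":[0,0,0]},{"offset":[0,0,0],"angular":[0,0,0]},{"offset":[0,0,0],"angular":[0,0,0]}]'
```

```text
time: 3.32
tcp_pos: [498.7, 161.0, 50.3]
orientation: [[-0.959, -0.283, -0.001], [-0.283, 0.959, -0.0], [0.001, 0.0, -1.0]]
contact_force: [0.8, -0.4, 0.7]
width: 0.2
grasp_force: 0.0
```

Tips at about z 31; press in small steps.

```bash
python3 -m creep '[{"offset":[0,0,-0.5],"angular":[0,0,0]},{"offset":[0,0,-0.4],"angular":[0,0,0]},{"offset":[0,0,-0.3],"angular":[0,0,0]},{"offset":[0,0,-0.2],"angular":[0,0,0]},{"offset":[0,0,0],"angular":[0,0,0]}]'
python3 -m creep '[{"offset":[0,0,-0.15],"angular":[0,0,0]},{"offset":[0,0,-0.15],"angular":[0,0,0]},{"offset":[0,0,0],"angular":[0,0,0]},{"offset":[0,0,0],"angular":[0,0,0]}]'
```

```text
time: 3.73
tcp_pos: [499.9, 160.4, 36.8]
orientation: [[-0.959, -0.282, 0.001], [-0.282, 0.959, 0.0], [-0.001, 0.0, -1.0]]
contact_force: [-1.0, 0.6, 1.9]
width: 0.3
grasp_force: 1.2
time: 4.07
tcp_pos: [499.6, 160.3, 33.6]
orientation: [[-0.959, -0.282, -0.0], [-0.282, 0.959, 0.0], [0.0, 0.0, -1.0]]
contact_force: [-3.4, 0.5, 4.5]
width: 0.2
grasp_force: 2.8
```

```bash
python3 -m creep '[{"offset":[0,0,-0.1],"angular":[0,0,0]},{"offset":[0,0,-0.1],"angular":[0,0,0]},{"offset":[0,0,0],"angular":[0,0,0]},{"offset":[0,0,0],"angular":[0,0,0]},{"offset":[0,0,0],"angular":[0,0,0]}]'
python3 - <<'E'
from h import *
p=robot.capture("side");cv2.imwrite('pics/s2.png',cv2.resize(p['image'][120:260,180:380],None,fx=3,fy=3))
for r in robot.pinpoint(p,"lid_edge")[:2]: print(r,world(p,r['at']))
E
```

```text
time: 4.48
tcp_pos: [499.7, 160.3, 32.6]
orientation: [[-0.959, -0.282, 0.0], [-0.282, 0.959, 0.0], [-0.0, 0.0, -1.0]]
contact_force: [-5.1, -0.2, 9.6]
width: 0.2
grasp_force: 5.6
{'at': [262.1, 151.8], 'score': 0.79} [557.61606343 176.87447817  92.51969307]
```

View pics/s2.png

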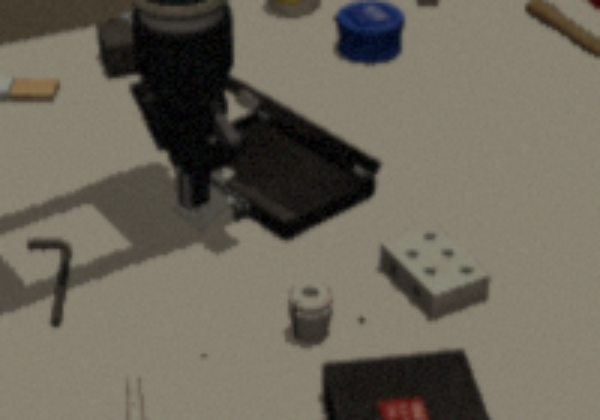

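```bash
python3 -m creep '[{"offset":[0,0,1],"angular":[0,0,0]},{"offset":[0,0,1.6],"angular":[0,0,0]},{"offset":[0,0,2],"angular":[0,0,0]},{"offset":[0,0,2],"angular":[0,0,0]},{"offset":[0,0,1],"angular":[0,0,0]},{"offset":[0,0,0],"angular":[0,0,0]},{"offset":[0,0,0],"angular":[0,0,0]}]'
python3 -m creep '[{"offset":[0,0,0],"angular":[0,0,0]},{"offset":[0,0,0],"angular":[0,0,0]},{"offset":[0,0,0],"angular":[0,0,0]},{"offset":[0,0,0],"angular":[0,0,0]},{"offset":[0,0,0],"angular":[0,0,0]},{"offset":[0,0,0],"angular":[0,0,0]}]'
cat > edge.py <<'E'
from h import *
import sys
p=robot.capture("side")
if len(sys.argv)>1: cv2.imwrite(sys.argv[1],cv2.resize(p['image'][80:260,180:420],None,fx=3,fy=3))
f=lambda W:np.round([(W[0]-579.5)*.958+(W[1]-184.4)*.287,(W[1]-184.4)*.958-(W[0]-579.5)*.287,W[2]],1)
for r in robot.pinpoint(p,"lid_edge")[:2]: print('edge, case frame',r,f(world(p,r['at'])))
s=robot.read_state();print('tcp case frame',f(s['tcp_pos']),s['contact_force'])
q=robot.capture("top")
for r in robot.pinpoint(q,"lid_edge")[:2]: print('top edge',r,f(world(q,r['at'])))
E
python3 edge.py pics/s3.png
```

```text
time: 5.17
tcp_pos: [500.0, 160.2, 107.4]
orientation: [[-0.959, -0.282, 0.001], [-0.282, 0.959, 0.0], [-0.001, -0.0, -1.0]]
contact_force: [-0.1, -0.4, -0.2]
width: -0.1
grasp_force: 0.0
time: 5.67
tcp_pos: [499.5, 160.2, 107.0]
orientation: [[-0.959, -0.282, -0.001], [-0.282, 0.959, -0.0], [0.001, 0.0, -1.0]]
contact_force: [-0.6, -0.4, -0.0]
width: -0.3
grasp_force: 0.0
edge, case frame {'at': [268.6, 147.1], 'score': 0.76} [28.9 37.6 69.3]
tcp case frame [-83.4  -0.3 107.3] [-0.13359737  0.35264811 -0.40634743]
```

View pics/s3.png

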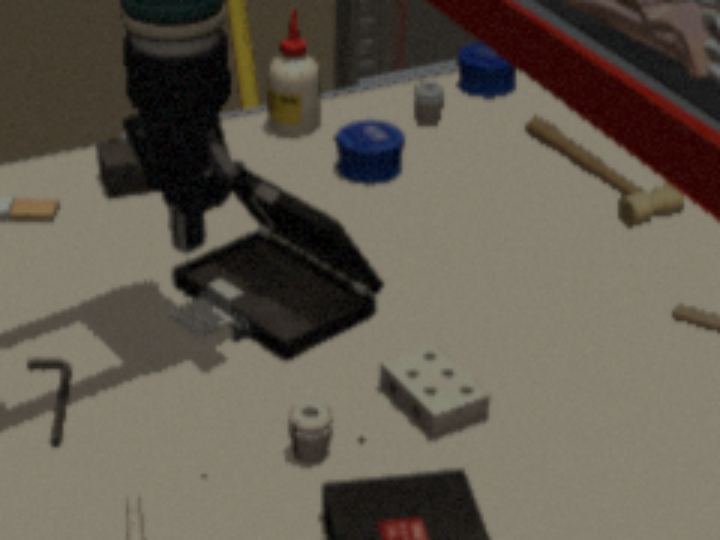

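```bash
python3 -m creep '[{"offset":[1.44,0.43,0],"angular":[0,0,0]},{"offset":[1.44,0.43,0],"angular":[0,0,0]},{"offset":[1.44,0.43,0],"angular":[0,0,0]},{"offset":[0.96,0.29,0],"angular":[0,0,0]},{"offset":[0.48,0.14,0],"angular":[0,0,0]},{"offset":[0.48,0.14,0],"angular":[0,0,0]},{"offset":[0.48,0.14,0],"angular":[0,0,0]},{"offset":[0.48,0.14,0],"angular":[0,0,0]}]'
python3 -m creep '[{"offset":[0.48,0.14,0],"angular":[0,0,0]},{"offset":[0.48,0.14,0],"angular":[0,0,0]},{"offset":[0.48,0.14,0],"angular":[0,0,0]},{"offset":[0.48,0.14,0],"angular":[0,0,0]},{"offset":[0.48,0.14,0],"angular":[0,0,0]}]'
python3 edge.py
```

```text
time: 6.53
tcp_pos: [571.4, 181.6, 107.3]
orientation: [[-0.959, -0.282, -0.001], [-0.282, 0.959, -0.0], [0.001, 0.0, -1.0]]
contact_force: [-2.0, -0.2, 1.3]
width: -0.0
grasp_force: 0.6
time: 6.95
tcp_pos: [596.2, 188.7, 107.4]
orientation: [[-0.959, -0.282, 0.0], [-0.282, 0.959, 0.0], [-0.0, 0.0, -1.0]]
contact_force: [-1.0, -0.4, -0.0]
width: 0.1
grasp_force: 0.3
edge, case frame {'at': [280.4, 137.1], 'score': 0.69} [ 22.6 -16.  122.2]
edge, case frame {'at': [244.4, 187.5], 'score': 0.16} [-89.1 -10.8  22.8]
tcp case frame [ 17.6  -0.7 107.2] [0.08756671 0.09527824 0.02441795]
```

```bash
python3 -m creep '[{"offset":[0.48,0.14,0],"angular":[0,0,0]},{"offset":[0.48,0.14,0],"angular":[0,0,0]},{"offset":[0.48,0.14,0],"angular":[0,0,0]},{"offset":[0.48,0.14,0],"angular":[0,0,0]},{"offset":[0.48,0.14,0],"angular":[0,0,0]},{"offset":[0.48,0.14,0],"angular":[0,0,0]},{"offset":[0.48,0.14,0],"angular":[0,0,0]},{"offset":[0.29,0.09,0],"angular":[0,0,0]}]'
python3 edge.py pics/s4.png
```

```text
time: 7.82
tcp_pos: [632.8, 199.4, 107.1]
orientation: [[-0.959, -0.282, -0.0], [-0.282, 0.959, -0.0], [0.0, -0.0, -1.0]]
contact_force: [-0.5, 1.0, -0.8]
width: 0.1
grasp_force: 0.2
edge, case frame {'at': [294.0, 128.4], 'score': 0.69} [ 42.4 -42.5 149. ]
tcp case frame [ 55.3  -0.9 107.1] [-0.13090254 -0.04925158 -0.57693469]
```

View pics/s4.png

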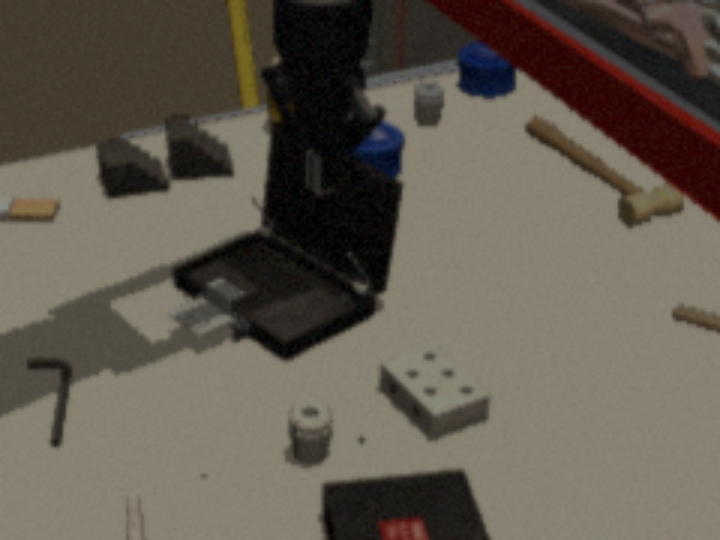

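The lid stands just past upright (crop 265–400, 130–290), fingers against its inside. I push on in small steps, watching the force.

```bash
python3 -m creep '[{"offset":[0.38,0.115,0],"angular":[0,0,0]},{"offset":[0.29,0.085,0],"angular":[0,0,0]},{"offset":[0.19,0.06,0],"angular":[0,0,0]},{"offset":[0.19,0.06,0],"angular":[0,0,0]},{"offset":[0,0,0],"angular":[0,0,0]}]'
python3 -m creep '[{"offset":[0.19,0.06,0],"angular":[0,0,0]},{"offset":[0.19,0.06,0],"angular":[0,0,0]},{"offset":[0,0,0],"angular":[0,0,0]}]'
python3 edge.py
```

```text
time: 8.43
tcp_pos: [643.1, 202.6, 107.3]
orientation: [[-0.959, -0.282, 0.0], [-0.282, 0.959, 0.0], [-0.0, 0.0, -1.0]]
contact_force: [-0.1, -0.2, 0.8]
width: 0.0
grasp_force: 0.0
time: 8.68
tcp_pos: [646.8, 203.8, 107.3]
orientation: [[-0.959, -0.282, 0.0], [-0.282, 0.959, 0.0], [-0.0, 0.0, -1.0]]
contact_force: [0.2, 0.1, 0.6]
width: 0.1
grasp_force: 0.0
edge, case frame {'at': [296.8, 131.0], 'score': 0.55} [ 85.4  -6.4 112.9]
tcp case frame [ 69.9  -0.7 107.4] [-0.68971119  0.13165281 -0.38598014]
top edge {'at': [162.8, 102.1], 'score': 0.59} [-54.2 -47.5 466.5]
```

```bash
for i in 1; do python3 -m creep '[{"offset":[0.19,0.06,0],"angular":[0,0,0]},{"offset":[0.19,0.06,0],"angular":[0,0,0]},{"offset":[0,0,0],"angular":[0,0,0]}]'; done; python3 edge.py
```

```text
time: 9.13
tcp_pos: [650.2, 204.9, 107.2]
orientation: [[-0.959, -0.282, -0.001], [-0.282, 0.959, -0.0], [0.001, 0.0, -1.0]]
contact_force: [0.1, 0.5, 0.3]
width: -0.2
grasp_force: 0.4
edge, case frame {'at': [297.9, 130.9], 'score': 0.84} [ 86.9  -8.8 113.6]
edge, case frame {'at': [284.0, 223.6], 'score': 0.53} [-116.  -187.1   32.2]
tcp case frame [ 73.6  -0.7 107.3] [-1.18469904 -0.62559897 -0.06569298]
top edge {'at': [161.0, 99.0], 'score': 0.63} [-49.3 -46.  465.7]
```

```bash
python3 -m creep '[{"offset":[0.19,0.06,0],"angular":[0,0,0]},{"offset":[0.1,0.03,0],"angular":[0,0,0]},{"offset":[0,0,0],"angular":[0,0,0]}]'; python3 -m creep '[{"offset":[0.1,0.03,0],"angular":[0,0,0]},{"offset":[0.1,0.03,0],"angular":[0,0,0]},{"offset":[0,0,0],"angular":[0,0,0]}]'; python3 edge.py
```

```text
time: 9.58
tcp_pos: [650.9, 205.1, 107.1]
orientation: [[-0.959, -0.282, -0.007], [-0.282, 0.959, -0.002], [0.007, -0.0, -1.0]]
contact_force: [-7.9, -1.5, 3.0]
width: -0.1
grasp_force: 4.2
time: 9.83
tcp_pos: [651.2, 205.3, 106.9]
orientation: [[-0.959, -0.282, -0.011], [-0.282, 0.959, -0.003], [0.011, -0.0, -1.0]]
contact_force: [-12.8, -4.4, 5.0]
width: 0.1
grasp_force: 6.7
edge, case frame {'at': [300.2, 131.9], 'score': 0.68} [ 87.6 -16.5 113.6]
edge, case frame {'at': [318.2, 278.1], 'score': 0.68} [-174.6 -351.1   32. ]
tcp case frame [ 74.7  -0.6 107. ] [-13.10876178  -4.44181516   5.80346341]
top edge {'at': [163.7, 103.0], 'score': 0.92} [-54.4 -47.9 463.5]
```

The lid is at its stop (force rose to 13 N). Withdraw.

```bash
python3 -m creep '[{"offset":[-0.29,-0.085,0],"angular":[0,0,0]},{"offset":[-0.96,-0.29,0],"angular":[0,0,0]},{"offset":[-1.9,-0.57,0],"angular":[0,0,0]},{"offset":[-2.4,-0.72,0],"angular":[0,0,0]},{"offset":[-2.4,-0.72,1],"angular":[0,0,0]},{"offset":[-2.4,-0.72,2],"angular":[0,0,0]},{"offset":[-2.4,-0.72,3],"angular":[0,0,0]},{"offset":[-2.4,-0.72,3],"angular":[0,0,0]}]'
python3 -m creep '[{"offset":[-2.4,-0.72,3],"angular":[0,0,0]},{"offset":[-2.4,-0.72,1],"angular":[0,0,0]},{"offset":[0,0,0],"angular":[0,0,0]},{"offset":[0,0,0],"angular":[0,0,0]},{"offset":[0,0,0],"angular":[0,0,0]},{"offset":[0,0,0],"angular":[0,0,0]}]'
python3 edge.py pics/s5.png
```

```text
time: 10.7
tcp_pos: [502.2, 160.6, 197.3]
orientation: [[-0.959, -0.282, -0.002], [-0.282, 0.959, -0.0], [0.002, 0.0, -1.0]]
contact_force: [-0.2, 1.1, -0.2]
width: -0.0
grasp_force: 0.0
time: 11.2
tcp_pos: [456.0, 146.6, 235.9]
orientation: [[-0.959, -0.282, -0.002], [-0.282, 0.959, -0.0], [0.002, 0.0, -1.0]]
contact_force: [0.4, -0.3, -0.7]
width: 0.2
grasp_force: 0.0
edge, case frame {'at': [297.7, 130.6], 'score': 0.95} [ 84.5 -10.6 116. ]
tcp case frame [-129.2   -0.7  235.7] [0.57959531 0.35756267 0.95434797]
top edge {'at': [162.7, 99.0], 'score': 0.73} [144.8  17.6   1.8]
```

View pics/s5.png

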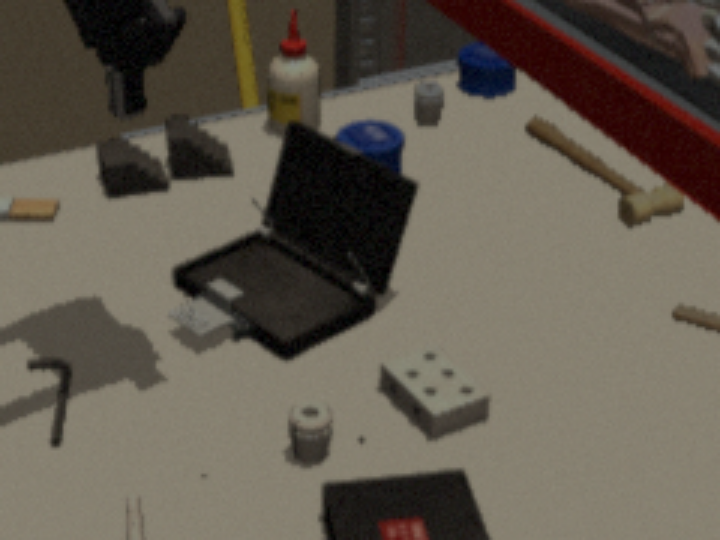

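The lid leans back open with its front edge running from about (290,125) to (415,185) in the crop. The tab is level, the other case is shut, the loose things are in place and the hand is clear.

```bash
python3 -c "
from workcell import robot
print(robot.hand_in())"
```

```text
the job is handed in; nothing more can be done
None
```

I opened the sprung case and handed the job in; the hand-in returned no verdict. The lid rests leaning back at its stop, the tab is back up, the other case is shut, nothing loose visibly moved, and the hand is clear.

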